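# Load a slide mailer and a vial through the sloping ports of a bench incubator

### The arm

A 7-joint arm with a two-finger parallel gripper is mounted at the origin on the work surface. World frame = base frame: x ahead of the robot, y to its left, z up, the work surface at z = 0. Lengths are in m, angles in rad, forces in N, time in s.
With the tool pointing down it reaches from about 0.4 to 0.75 m from the base axis. Payload 19.5 kg.
Tool frame: the origin (TCP) lies between the finger pads; the fingertips stand 25 mm ahead of it and the grasp point (between the pads) lies 6 mm ahead of it (tip_extent is the distance from the TCP to the fingertips, in m); z points along the fingers, y is the line along which they close (so a half turn about z gives the same grasp; the last joint's range is limited). The gripper opens to 85 mm and grips with 20 to 120 N. Pads are 22 mm wide; open, the fingers measure 114 mm over their backs; the gripper's body (76 mm by 85 mm) begins 54 mm behind the grasp point. The pads swing forward as they close: fully open they stand 13 mm farther back than shut.
Start: joints at [1.155, 0.707, -0.028, 1.485, 0.022, 0.951, -0.075], TCP at [0.21, -0.535, 0.256] pointing down, gripper open.
Joint ranges: [-2.71, 2.71], [-0.32, 2.16], [-1.57, 1.52], [0, 2.45], [-1.46, 4.6], [0, 2.02], [-2.83, 2.83]. Speed limits (rad/s): [1.89, 1.89, 2.57, 2.57, 3.01, 3.01, 3.01].

### API

Orientations are given as a rotation vector (axis times angle).
In Python, from workcell import * gives the robot as it stands.
- The arm moves only by the tool carry_out, never from a script. Its argument "commands" is a list that holds one entry, the list of rows, each a list of 4 numbers: the shift along the world's x, y, z in units of 40 mm (1.0 is 40 mm), then the turn about the world's z in units of 6 degrees (1.0 is 6 degrees). In form: [[[tx, ty, tz, spin], ...]]. A call has 1 to 20 rows; each row is the pose to reach, as a shift and turn from the pose commanded when the call began; what a row does not reach only later rows make up. A row lasts 1/8 s, in which the tool goes at most 62.5 mm and 10.7 degrees, less where a joint would pass 70% of its speed; a pose out of reach is approached as far as the arm can. A call with a gripper value outside its range is refused whole. "jaw" is the closure, from -1 (fully open) to 1 (shut), so that 0 is half open, set as the call begins (left out, the last holds). The fingers move at their own pace and stop on an object; "grip_force" is the grip in N (left out, the last holds). Time passes only in rows, so rows that repeat a pose let the fingers close. It gives the time, the measured TCP pose, the force, the opening and the grip force at its end, in the units of the state.
- sense(): the state, without advancing time (a new reading comes with each control period).
- grab_frame(name): name is "scene" or "top"; returns a dict with "pixels" (400x640x3 uint8, red, green, blue), "fx", "fy", "cx", "cy" (pixels), "view" (4x4, takes a point from world to camera coordinates). Camera axes: x right, y down, z forward; pixel columns grow to the right and rows downward; lengths in m; the calibration is good to about 2 mm. A picture is of the moment at which its call begins. There is no depth.
- sign_off(): hands the job in; it is judged then, once.
The state is a dict: "time": time; "joint_pos": joint angles; "joint_vel": joint speeds; "joint_torque": joint torques, N m; "position": TCP position; "tool_rot": TCP orientation; "force": force on the tool from outside, world axes, zero at the start; "ft_torque": the same for the moment, N m; "grip_width": finger opening in m; "grip_force": force on a finger pad.
Only numpy, scipy, OpenCV 4.12 (cv2) and the standard library are available. Lean on these libraries where they do the work, as an engineer would, in place of code of your own. Each camera call takes 0.05 s, during which the arm holds its last target. There are 200 camera calls.

### The job

Slide the clear hatch on the incubator's sloping front all the way up, pass the slide mailer through the rectangular port and the capped vial through the round port, each foot first so that it slides fully home in its bay, and then slide the hatch fully shut again. Nothing - neither the parts nor the gripper - may touch the grey front plate around the ports. Leave the jar, the beaker and the slide tray where they stand.

Things in the scene. Friction and masses are not known exactly. Their poses are not given: they have to be found in the camera images.
- front_plate: Grey sloping plate, 5 mm thick, of a fixed white incubator (260 wide, 190 deep, 190 mm tall). Origin: outer face, midway between the ports, 130 mm above the bench. z: outward normal (up and towards the robot, 30 deg from vertical); x: up the slope; y: level, left. Spans x -52 to +116, y -124 to +124 mm. Lowest edge 104 mm above the bench. Port edges belong to it: nothing may touch it.
- rect_port (a point): Centre of the rectangular port, at y = +42 mm on the plate's outer face; axes as the plate's. 60 mm along x by 40 mm along y. Behind it a straight bay runs along -z, ending 112 mm deep; its floor (-x side) is at x = -27 mm, its side walls at y = -17 and +17 mm. A part let go with over half its length inside slides down by itself to the end. Touching the bay is allowed.
- round_port (a point): Centre of the round port, 50 mm in diameter, at y = -42 mm on the plate's outer face; axes as the plate's. Behind it a straight bay runs along -z, ending 112 mm deep; its floor (-x side) is at x = -21 mm, its side walls at y = -19 and +19 mm. A part let go with over half its length inside slides down by itself to the end. Touching the bay is allowed.
- hatch_grip (a point): Centre of the black grip block on the hatch; moves with it; axes as the plate's. Block: 30 mm along the plate's x, 16 mm along its y, standing from 5 to 35 mm above the plate along z. With the hatch shut this point is at x = 0, y = 0, z = +20 mm in the plate's frame.
- hatch (a joint): Clear, slightly milky hatch, 72 mm up the slope by 150 mm wide, outer face 5 mm above the plate, steel edges, covering both ports; slides along the plate's +x (up the slope) between rails 8 mm high. 0 = shut, 0.075 m = fully open (end stops); from 0.066 both ports are clear. Stays where left; about 3 N moves it. Starts 0 to 6 mm open.
- mailer: White slide mailer: closed plastic box 44 (x) by 24 (y) by 100 mm (z), about 60 g, upright on the bench; thin grey seam 24 mm below its top. Origin: centre of its underside (foot); z up. Only the rectangular port admits it, its 44 mm side along the plate's x.
- vial: Round glass vial 28 mm in diameter, 100 mm tall with a white cap (top 22 mm, same diameter), about 60 g, upright on the bench. Origin: centre of its foot; z up. It belongs in the round port.
- jar: Bystander: glass specimen jar with aluminium lid, 72 mm in diameter, 95 mm tall; origin at the centre of its foot. Leave alone.
- beaker: Bystander: small clear open beaker, 66 mm in diameter, 70 mm tall; origin at the centre of its foot. Leave alone.
- slide_tray: Bystander: white open tray of glass slides, 90 by 130 mm, 28 mm tall with the slides; origin at the centre of its underside. Leave alone.
Mind the look-alikes: they are no part of the job. Leave any blue or red look-alike of the mailer alone. There is more than one size of the vial; the job needs the smaller.

How it is judged:
By the outcome, as a careful person would: the job done as asked, in the order asked, and still so for the second after the job is handed in, with the robot touching nothing.
It also fails if it takes over 72 s, if anything falls off the work surface, if the arm or the gripper's body presses on something with over 40 N, if the wrist force passes 120 N, or if a joint passes its speed limit or range.

## Working session

There is one attempt and no reset: what is moved stays moved. The work goes in short steps, Python scripts to look and compute and a tool call to move; the robot and the scene stay as the last step left them, time stands still between calls to the robot, and variables do not carry over. Pictures are saved under pics/ and viewed, at most 10 in all, crops included, and the job is handed in when it is done.

Besides the shell and the picture viewer there is one more tool, called after "Request:" as name(argument=value, ...) on one line, values as JSON. carry_out: Moves the arm, as the interface text tells. Its arguments: {"type":"object","properties":{"commands":{"type":"array"},"jaw":{"type":"number"},"grip_force":{"type":"number"}},"required":["commands"]}

```bash
ls; mkdir -p pics; python3 - <<'E'
from workcell import *
import cv2,numpy as np,pickle
s=sense();print(s['time'],s['position'],s['tool_rot'],s['grip_width'])
for n in("scene","top"):
    f=grab_frame(n);pickle.dump(f,open(f'pics/{n}0.pkl','wb'))
    cv2.imwrite(f'pics/{n}0.png',f['pixels'][:,:,::-1])
    V=f['view'];print(n,f['fx'],f['fy'],f['cx'],f['cy'],-V[:3,:3].T@V[:3,3]);print(np.round(V,3).tolist())
E
```

```text
pics
0.0 [ 0.20988766 -0.53507226  0.25583534] [-3.08582395e+00 -5.83621773e-01  3.88306775e-04] 0.08533031925554434
scene 425.1944162950253 425.1944162950253 324.4255177439804 193.18720624275775 [1.12879213 0.28489203 0.99766248]
[[-0.455, 0.89, 0.017, 0.244], [0.73, 0.384, -0.566, -0.368], [-0.51, -0.246, -0.824, 1.468], [0.0, 0.0, 0.0, 1.0]]
top 477.9693307630211 477.9693307630211 326.11306170658025 195.4889561969091 [0.45877587 0.01040363 1.29178886]
[[0.008, -1.0, 0.01, -0.006], [-0.996, -0.009, -0.087, 0.57], [0.087, -0.009, -0.996, 1.247], [0.0, 0.0, 0.0, 1.0]]
```

View pics/scene0.png

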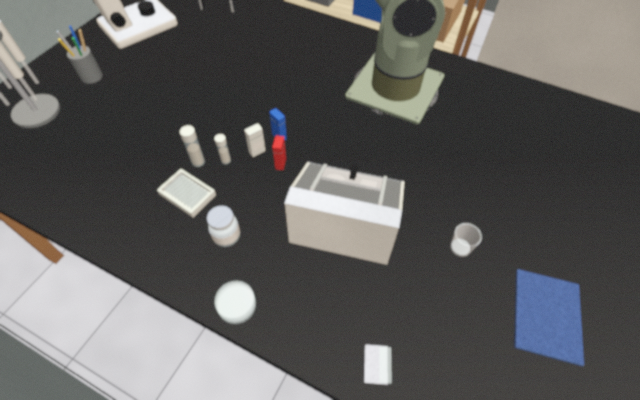

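View pics/top0.png

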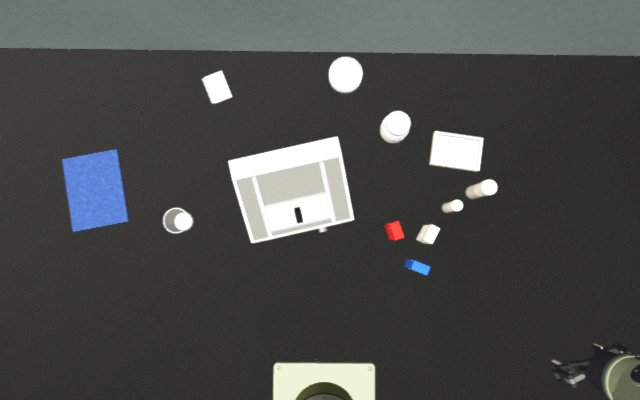

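```bash
python3 - <<'E'
import cv2,numpy as np
t=cv2.imread('pics/top0.png');s=cv2.imread('pics/scene0.png')
a=cv2.resize(t[130:250,220:360],None,fx=4,fy=4,interpolation=cv2.INTER_CUBIC)[:, :400*2]
b=cv2.resize(t[190:265,380:480],None,fx=4,fy=4,interpolation=cv2.INTER_CUBIC)
o=np.zeros((600,800,3),np.uint8)
a=cv2.resize(t[132:252,222:362],(420,360),interpolation=cv2.INTER_CUBIC);o[:360,:420]=a   #x3
b=cv2.resize(t[190:280,385:511],(378,270),interpolation=cv2.INTER_CUBIC);o[:270,422:]=b  #x3
c=cv2.resize(s[100:175,175:300],(375,225),interpolation=cv2.INTER_CUBIC);o[375:,422:797]=c #x3
d=cv2.resize(s[155:225,275:415],(420,210),interpolation=cv2.INTER_CUBIC);o[375:585,:420]=d
cv2.imwrite('pics/crop0.png',o)
E
```

```text
(no output)
```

View pics/crop0.png

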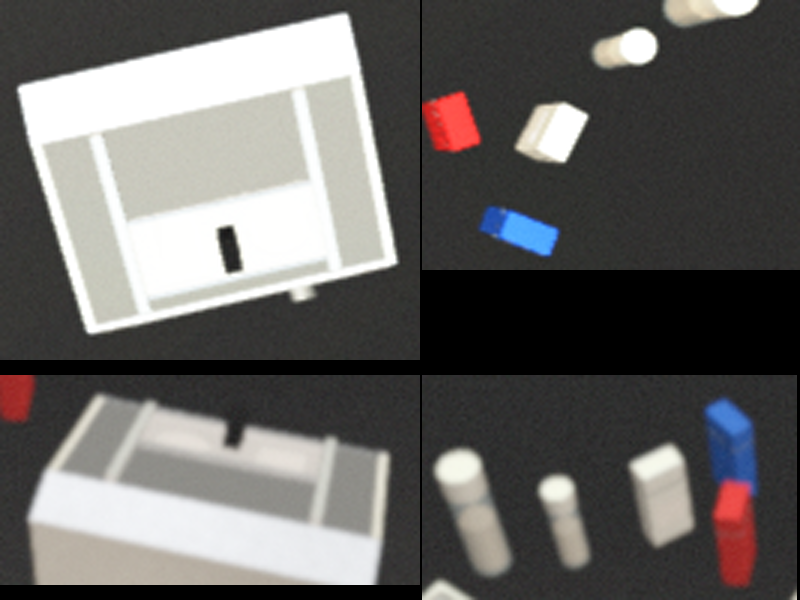

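```bash
cat > h.py <<'E'
import cv2,numpy as np,pickle
from scipy.optimize import least_squares
def load(n):return pickle.load(open(f'pics/{n}.pkl','rb'))
def ray(f,p):
    V=f['view'];R=V[:3,:3];d=R.T@np.array([(p[0]-f['cx'])/f['fx'],(p[1]-f['cy'])/f['fy'],1.]);return -R.T@V[:3,3],d
def onz(f,p,z):
    c,d=ray(f,p);return c+d*(z-c[2])/d[2]
def proj(f,X):
    q=f['view'][:3,:3]@np.asarray(X)+f['view'][:3,3];return np.array([f['cx']+f['fx']*q[0]/q[2],f['cy']+f['fy']*q[1]/q[2]])
def tri(f,p,g,q):
    (a,d),(b,e)=ray(f,p),ray(g,q);d/=np.linalg.norm(d);e/=np.linalg.norm(e)
    s=np.linalg.lstsq(np.c_[d,-e],b-a,rcond=None)[0];A=a+s[0]*d;B=b+s[1]*e;return (A+B)/2,np.linalg.norm(A-B)
E
python3 - <<'E'
from h import *
t=load('top0');s=load('scene0');im=t['pixels'].astype(int)
g=im.min(2)
m=(g>110).astype(np.uint8);m2=np.zeros_like(m);m2[125:260,215:370]=m[125:260,215:370]
m2=cv2.morphologyEx(m2,cv2.MORPH_OPEN,np.ones((9,9),np.uint8))
c=max(cv2.findContours(m2,0,1)[0],key=cv2.contourArea)
h=cv2.convexHull(c);e=2.
while True:
    q=cv2.approxPolyDP(h,e,True)[:,0]
    if len(q)<=4:break
    e+=.5
print('quad',q.tolist())
for p in q:
    z=.19 if p[1]<190 else .104
    print(np.round(onz(t,p,z),4))
# block
b=np.zeros_like(m);b[190:240,275:325]=(im.max(2)<60)[190:240,275:325]
n,l,st,ce=cv2.connectedComponentsWithStats(b)
for i in range(1,n):
    if 20<st[i,4]<400 and g[int(ce[i][1])-12:,:].size: print('dark',st[i].tolist(),ce[i])
# parts tops: white caps
for nm,f,(r0,r1,c0,c1),th in (('top',t,(180,260,405,505),200),('scene',s,(95,175,175,270),170)):
    x=np.zeros_like(m);G=f['pixels'].min(2);x[r0:r1,c0:c1]=G[r0:r1,c0:c1]>th
    n,l,st,ce=cv2.connectedComponentsWithStats(x)
    for i in range(1,n):
        if st[i,4]>20:
            cc=cv2.findContours((l==i).astype(np.uint8),0,1)[0][0];print(nm,st[i].tolist(),ce[i].round(1),cv2.minAreaRect(cc))
            print('   at z.1',onz(f,ce[i],.1).round(4))
E
```

```text
quad [[338, 137], [353, 220], [250, 241], [229, 160]]
[ 0.6927 -0.0262  0.19  ]
[ 0.5021 -0.0676  0.104 ]
[0.4481 0.1868 0.104 ]
[0.6359 0.2269 0.19  ]
dark [295, 208, 7, 14, 58] [298.05172414 214.46551724]
dark [276, 230, 49, 10, 266] [306.12781955 236.14661654]
top [475, 180, 22, 15, 224] [487.5 186.9] ((485.5, 187.0), (14.0, 21.0), 90.0)
   at z.1 [ 0.5882 -0.4061  0.1   ]
top [448, 200, 15, 11, 118] [456. 205.] ((455.75006103515625, 205.2500457763672), (11.31370735168457, 12.020814895629883), 45.0)
   at z.1 [ 0.5419 -0.3258  0.1   ]
top [418, 225, 22, 19, 245] [429.2 233.4] ((428.8000793457031, 232.9000244140625), (14.758047103881836, 18.782970428466797), 26.56505012512207)
   at z.1 [ 0.4705 -0.258   0.1   ]
scene [180, 125, 14, 16, 159] [187.4 132.1] ((186.5, 132.5), (13.0, 15.0), 0.0)
   at z.1 [ 0.5664 -0.4205  0.1   ]
scene [245, 124, 17, 15, 162] [253.5 130.6] ((253.70001220703125, 130.9000244140625), (11.180339813232422, 15.652474403381348), 63.43495178222656)
   at z.1 [ 0.4746 -0.2591  0.1   ]
scene [215, 134, 10, 11, 83] [219.8 138.4] ((219.5, 139.0), (10.0, 9.0), 90.0)
   at z.1 [ 0.5435 -0.3262  0.1   ]
scene [251, 136, 13, 18, 161] [257.  144.8] ((256.93243408203125, 144.59458923339844), (15.946701049804688, 11.179131507873535), 80.53767395019531)
   at z.1 [ 0.515 -0.222  0.1  ]
scene [175, 169, 15, 6, 51] [181.5 172.4] ((182.0, 171.5), (5.0, 14.0), 90.0)
   at z.1 [ 0.6888 -0.3462  0.1   ]
```

```bash
cat >> h.py <<'E'
YAW=np.radians(12.2);FW=np.array([np.cos(YAW),np.sin(YAW),0]);LF=np.array([-np.sin(YAW),np.cos(YAW),0]);UP=np.array([0,0,1.])
O=np.array([.5208,.0694,.13])
PX=.866*FW+.5*UP;PZ=-.5*FW+.866*UP
def plate(x,y,z):return O+(x*PX+y*LF+z*PZ)/1000
def toplate(P):
    d=(np.asarray(P)-O)*1000;return np.array([d@PX,d@LF,d@PZ])
E
python3 - <<'E'
from h import *
t=load('top0');s=load('scene0')
P=onz(t,(298.05,214.47),.16);print('block',P,toplate(P),'expected',plate(3,0,35),proj(t,plate(0,0,35)),proj(t,plate(6,0,35)),proj(s,plate(0,0,35)))
# tracks: rails y
for X in [(-52,124,0),(-52,-124,0),(116,124,0),(116,-124,0)]:print(X,proj(t,plate(*X)),proj(s,plate(*X)))
G=t['pixels'].min(2)
sub=np.zeros_like(G);sub[215:255,410:445]=(G[215:255,410:445]>232)
c=max(cv2.findContours(sub,0,1)[0],key=cv2.contourArea);r=cv2.minAreaRect(c);print('mailer top',r,cv2.contourArea(c))
bp=cv2.boxPoints(r);B=[onz(t,p,.1) for p in bp];print(np.round(B,4),np.linalg.norm(B[1]-B[0]),np.linalg.norm(B[2]-B[1]))
print(np.round(np.mean(B,0),4),[np.degrees(np.arctan2(*(B[i+1]-B[i])[1::-1])) for i in (0,1)])
print(tri(t,r[0],s,(253.6,130.8)))
b=(s['pixels'].max(2)<50);print(np.array(G[224:246:1,418:444:1])[::2,::2])
E
```

```text
block [0.51204914 0.06629772 0.16      ] [ 7.02515857 -1.1829478  30.58441191] expected [0.50623455 0.06625084 0.16181   ] [298.24915527 217.99643403] [297.7504308  215.78892637] [354.66226949 166.79443225]
(-52, 124, 0) [252.35130623 240.01896951] [401.7628493 182.2179893]
(-52, -124, 0) [350.47947466 219.62132316] [310.22906953 162.13161355]
(116, 124, 0) [235.19244907 178.59438131] [397.85622869 210.65418406]
(116, -124, 0) [339.71596755 157.25967072] [292.66412633 186.6013576 ]
mailer top ((431.2000732421875, 233.60003662109375), (9.838699340820312, 16.994115829467773), 26.56505012512207) 153.0
[[ 0.4565 -0.2423  0.1   ]
 [ 0.4944 -0.2616  0.1   ]
 [ 0.4836 -0.2835  0.1   ]
 [ 0.4457 -0.2641  0.1   ]] 0.04258942040978085 0.024383158459854302
[ 0.4701 -0.2629  0.1   ] [np.float64(-27.047353013995973), np.float64(-116.22956084581024)]
(array([ 0.46976326, -0.26391218,  0.09239846]), np.float64(0.0015099249625419866))
[[ 51  47  52  67  83 104 133 177  72  48  48  47  45]
 [ 51  51 116 196 204 199 250 255 255 188  64  46  43]
 [ 46  52 176 208 222 210 255 255 255 255 255 112  48]
 [ 48 114 200 221 200 250 255 255 255 255 253  65  48]
 [ 59 175 206 219 211 255 255 255 255 255 174  47  46]
 [133 205 233 204 249 255 255 255 255 254  63  47  50]
 [191 218 226 213 255 255 255 255 255 169  49  46  44]
 [201 202 200 250 255 255 255 255 253  60  48  48  47]
 [158 176 172 215 255 255 255 255 166  49  43  49  47]
 [ 51  78 143 167 164 225 255 253  64  45  47  47  47]
 [ 49  48  50  55  63  68  89  86  48  46  51  45  50]]
```

Request:
carry_out(commands=[[[7.53, 15.06, 0, -1.53], [7.53, 15.06, 0, -1.53], [7.53, 15.06, 0, -1.53], [7.53, 15.06, 0, -1.53], [7.53, 15.06, 0, -1.53], [7.53, 15.06, 0, -1.53], [7.53, 15.06, 0, -1.53], [7.53, 15.06, 0, -1.53], [7.53, 15.06, 0, -1.53], [7.53, 15.06, 0, -1.53], [7.53, 15.06, 0, -1.53], [7.53, 15.06, 0, -1.53], [7.53, 15.06, 0, -1.53], [7.53, 15.06, 0, -1.53]]], jaw=0, grip_force=40)

```text
time: 1.85
position: [0.511, 0.0662, 0.2564]
tool_rot: [3.124, 0.333, -0.0]
force: [0.8, -0.8, 0.1]
grip_width: 0.0429
grip_force: 0.0
```

Request:
carry_out(commands=[[[0, 0, -1.4, 0], [0, 0, -2.25, 0], [0, 0, -2.25, 0], [0, 0, -2.25, 0]]])

```text
time: 2.35
position: [0.5117, 0.0668, 0.1676]
tool_rot: [-3.124, -0.334, -0.002]
force: [-0.3, 0.7, 0.4]
grip_width: 0.0426
grip_force: 0.0
```

```bash
python3 - <<'E'
from workcell import *
from h import *
s=sense();print(s['time'],s['position'],s['force'])
o=[]
for n,(r,c) in (("scene",(130,290)),("top",(140,230))):
    f=grab_frame(n);pickle.dump(f,open(f'pics/{n}1.pkl','wb'))
    o.append(cv2.resize(f['pixels'][r:r+110,c:c+130,::-1],(390,330),interpolation=cv2.INTER_CUBIC))
cv2.imwrite('pics/c1.png',np.hstack(o))
E
```

```text
2.35 [0.51166783 0.06676229 0.16763031] [-0.25295185  0.7127533   0.37738173]
```

View pics/c1.png

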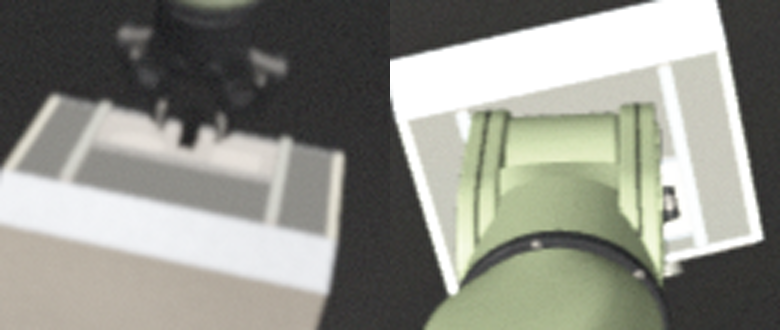

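Request:
carry_out(commands=[[[0, 0, 0, 0], [0, 0, 0, 0], [0, 0, 0, 0], [0, 0, 0, 0], [0.2, 0.04, 0.12, 0], [0.4, 0.09, 0.24, 0], [0.6, 0.13, 0.35, 0], [0.8, 0.17, 0.47, 0], [1.0, 0.22, 0.59, 0], [1.2, 0.26, 0.71, 0], [1.4, 0.3, 0.83, 0], [1.52, 0.33, 0.9, 0], [1.55, 0.335, 0.917, 0], [1.55, 0.335, 0.917, 0]]], jaw=1, grip_force=40)

```text
time: 4.2
position: [0.5727, 0.0808, 0.2034]
tool_rot: [-3.123, -0.336, 0.001]
force: [-4.9, 0.4, 6.2]
grip_width: 0.015
grip_force: 40.7
```

Request:
carry_out(commands=[[[0.05, 0.01, 0.03, 0], [0.1, 0.02, 0.06, 0], [0.1, 0.02, 0.06, 0]]])

```text
time: 4.58
position: [0.5749, 0.0813, 0.2048]
tool_rot: [-3.123, -0.336, 0.009]
force: [-14.1, -0.7, -1.9]
grip_width: 0.015
grip_force: 39.9
```

Request:
carry_out(commands=[[[0, 0, 0, 0], [0, 0, 0, 0], [-0.05, 0, 0.5, 0], [-0.1, 0, 1.2, 0], [-0.5, -1.5, 1.2, -1.5], [-2.68, -8.61, 0.6, -6.53], [-2.68, -8.61, 0.6, -6.53], [-2.68, -8.61, 0.4, -6.53], [-2.68, -8.61, 0.2, -6.53], [-2.68, -8.61, -0.1, -6.53], [-2.68, -8.61, -0.1, -6.53], [-2.68, -8.61, -0.1, -6.53]]], jaw=0)

```text
time: 6.08
position: [0.4703, -0.2627, 0.2016]
tool_rot: [-3.055, 0.731, -0.001]
force: [0.5, 0.4, 0.1]
grip_width: 0.0428
grip_force: 0.0
```

```bash
python3 - <<'E'
from workcell import *
from h import *
s=sense();print(s['time'],s['position'],s['tool_rot'],s['force'])
o=[]
for n,(r,c) in (("scene",(100,180)),("top",(130,225))):
    f=grab_frame(n);pickle.dump(f,open(f'pics/{n}2.pkl','wb'))
    o.append(cv2.resize(f['pixels'][r:r+130,c:c+130,::-1],(390,390),interpolation=cv2.INTER_CUBIC))
cv2.imwrite('pics/c2.png',np.hstack(o))
E
```

```text
6.075 [ 0.47032931 -0.26271799  0.20155753] [-3.05476395e+00  7.31445332e-01 -9.15258063e-04] [0.4985559  0.40862682 0.05672173]
```

View pics/c2.png

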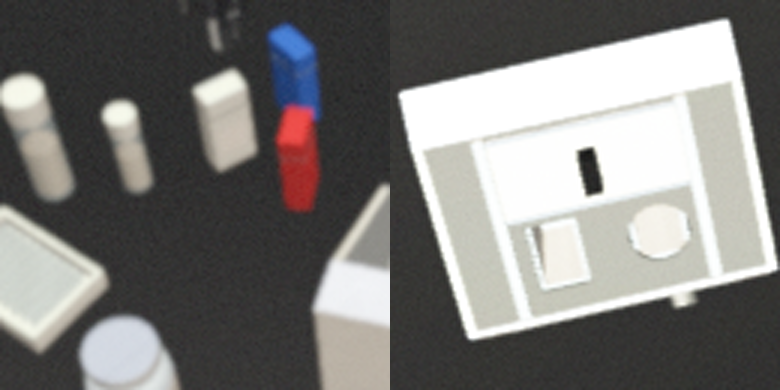

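```bash
python3 - <<'E'
from h import *
t=load('top2');im=t['pixels'].astype(int);G=im.min(2)
for n,X in dict(round=(0,-42,0),rect=(0,42,0),blk=(75,0,35),r1=(30,62,0),r2=(30,22,0),r3=(-30,22,0),r4=(-30,62,0),c1=(25,-42,0),c2=(-25,-42,0),c3=(0,-17,0),c4=(0,-67,0)).items():print(n,proj(t,plate(*X)).round(1))
b=(im.max(2)<70).astype(np.uint8);n,l,st,ce=cv2.connectedComponentsWithStats(b[165:205,280:305]);print([(st[i].tolist(),ce[i]+[280,165]) for i in range(1,n) if st[i,4]>20])
print(G[196:220,300:331:1].tolist().__str__()[:0])
np.set_printoptions(linewidth=250)
print(im[195:222,268:332,2][::1,::1][::2, ::2])
d=(im[:,:,0]-im[:,:,2]);print(d[195:222,268:332][::2,::2])
E
```

```text
round [314.3 207.9]
rect [280.5 215. ]
blk [291.8 189.7]
r1 [269.6 205.8]
r2 [286.  202.4]
r3 [291.  223.9]
r4 [275.1 227.3]
c1 [312.5 198.9]
c2 [316.2 216.9]
c3 [304.3 210. ]
c4 [324.4 205.9]
[([8, 15, 7, 15, 70], array([291.17142857, 186.62857143]))]

[[254 254 254 254 254 253 253 253 254 254 253 194 218 252 253 250 249 245 242 231 209 194 193 187 187 189 187 186 189 239 254 233]
 [254 254 254 254 254 253 254 254 253 254 253 250 247 244 240 227 203 192 188 188 189 188 188 189 193 190 189 185 187 223 254 247]
 [254 254 253 254 253 253 252 249 246 244 232 220 194 193 188 187 189 188 186 189 190 219 233 234 233 231 217 192 186 200 253 251]
 [253 253 252 246 246 243 228 212 196 192 187 188 188 186 189 185 190 187 187 195 230 234 237 237 235 232 232 248 191 193 250 253]
 [246 239 224 199 194 196 214 243 251 245 187 189 187 187 188 185 187 187 190 216 233 236 235 236 233 233 234 249 176 191 246 254]
 [193 193 177 164 252 253 251 247 238 245 197 189 186 186 191 190 186 188 216 237 233 234 235 236 234 233 233 247 192 187 233 254]
 [187 234 198 136 221 234 234 236 234 247 200 187 190 186 18
[... 1675 characters left out ...]
 4 -1]
 [10  3 -3 16 19 10 10 10 10  6  1 11 11 10 12 13 13 12  9 -2  9 11 11 10 11 11 11  6  1 12  9 -1]
 [10  7 -2 14 19 10 11 11  9 11 -1 11 11 11 10 10  9  9 10 -4  6 10 11 11 10 12 11 15 11 12 10 -2]
 [11 11 -2  9 18 10 10 10 10 11  1  9 10 11 11 11 11 10  8  8 12 11 10 10  9  3  2  8 11 12 11 -1]
 [11  9  4  2 20 10  9 10 11 11  2  6 11 10 11 10  9  9 10 11 11 10 -1 -2 -2  5  7 10 11 10 10  3]
 [10  9  5 -3 19 10 10 10 10 11  6  1 13  9 12 13 11 11 11 11 10 11 11  9 10 10 10  9 10 12 10  6]
 [ 8 10 10 -1 17 10 11 11 10 11  8 -1 11  9 11 10 11 11 11 11 10  9 10 12 11  8 10 12  9 11 10  9]
 [ 0 10 10 -3 10 10 10 11 11 12  9  1 10 12 10 11 11  9 11 10  9 10  9 11  9 11  9 13 10 10 13 12]]
```

Request:
carry_out(commands=[[[0, 0, -1.2, 0], [0, 0, -2.3, 0], [0, 0, -2.72, 0], [0, 0, -2.72, 0], [0, 0, -2.72, 0]]])

```text
time: 6.8
position: [0.4706, -0.2629, 0.0936]
tool_rot: [3.055, -0.731, 0.002]
force: [0.8, -0.2, 0.9]
grip_width: 0.0429
grip_force: 0.0
```

Request:
carry_out(commands=[[[0, 0, 0, 0], [0, 0, 0, 0], [0, 0, 0, 0], [0, 0, 0, 0]]], jaw=1, grip_force=20)

```text
time: 7.3
position: [0.4703, -0.2634, 0.0934]
tool_rot: [3.055, -0.732, 0.002]
force: [-0.9, -1.3, 9.4]
grip_width: 0.0234
grip_force: 23.4
```

Request:
carry_out(commands=[[[0, 0, 0.7, 0], [-0.1, -0.5, 0.7, 1.5], [-0.3, -1.5, 0.7, 3.0], [-0.5, -2.43, 0.7, 4.7], [-0.5, -2.43, 0.7, 6.2], [-0.5, -2.43, 0.7, 6.53], [-0.5, -2.43, 0.3, 6.53], [-0.5, -2.43, 0.05, 6.53], [-0.5, -2.43, -0.03, 6.53], [-0.5, -2.43, -0.03, 6.53]]])

```text
time: 8.55
position: [0.4503, -0.3604, 0.0917]
tool_rot: [3.123, 0.332, 0.001]
force: [-1.5, 1.1, 18.5]
grip_width: 0.0238
grip_force: 25.2
```

Request:
carry_out(commands=[[[-0.188, -0.041, 0.04, 0], [-0.379, -0.082, 0.06, 0], [-0.571, -0.124, 0.065, 0], [-0.762, -0.165, 0.055, 0], [-0.952, -0.206, 0.025, 0], [-1.138, -0.246, -0.02, 0], [-1.248, -0.27, -0.055, 0], [-1.248, -0.27, -0.055, 0], [-1.248, -0.27, 1.2, 0], [-1.248, -0.27, 1.2, 0]]])

```text
time: 9.8
position: [0.4006, -0.3719, 0.142]
tool_rot: [3.121, 0.334, 0.005]
force: [0.5, 0.5, -1.1]
grip_width: 0.0236
grip_force: 24.4
```

```bash
python3 - <<'E'
from workcell import *
from h import *
s=sense();print(s['time'],s['position'],s['tool_rot'],s['force'],s['grip_width'])
f=grab_frame("scene");pickle.dump(f,open('pics/scene3.pkl','wb'))
cv2.imwrite('pics/c3.png',cv2.resize(f['pixels'][40:190,150:350,::-1],(800,600),interpolation=cv2.INTER_CUBIC))
E
```

```text
9.8 [ 0.40061149 -0.37192937  0.14195256] [3.12065784 0.33412367 0.00466121] [ 0.50273437  0.47921952 -1.05034145] 0.023580345005327536
```

View pics/c3.png

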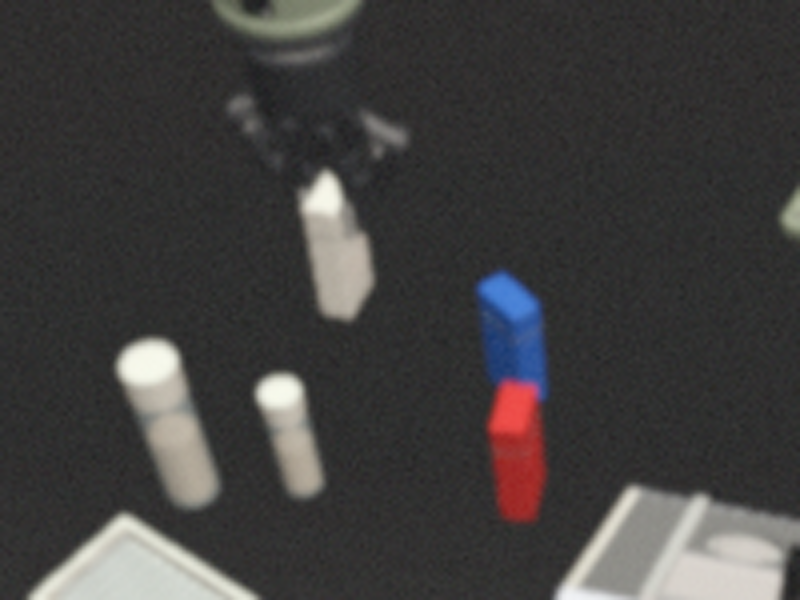

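```bash
python3 - <<'E'
from h import *
f=load('scene3');G=np.array([.4006,-.3719,.136])
for L in (.086,.088):
  for a in (0,20,25,30,35):
    a_=np.radians(a);u=-np.sin(a_)*FW+np.cos(a_)*UP;h=np.cos(a_)*FW+np.sin(a_)*UP
    F=G-L*u
    print(L,a,[ (proj(f,F+sx*.022*h+sy*.012*LF)*4-[600,160]).round().tolist() for sx,sy in((1,-1),(1,1),(-1,1))], 'top far',[(proj(f,F+.1*u+.022*h+sy*.012*LF)*4-[600,160]).round().tolist() for sy in(-1,1)])
E
```

```text
0.086 0 [[324.0, 310.0], [354.0, 317.0], [375.0, 277.0]] top far [[301.0, 211.0], [333.0, 217.0]]
0.086 20 [[307.0, 324.0], [337.0, 331.0], [361.0, 307.0]] top far [[303.0, 198.0], [335.0, 205.0]]
0.086 25 [[303.0, 326.0], [333.0, 332.0], [357.0, 313.0]] top far [[304.0, 195.0], [335.0, 202.0]]
0.086 30 [[299.0, 326.0], [329.0, 333.0], [353.0, 318.0]] top far [[305.0, 192.0], [336.0, 198.0]]
0.086 35 [[295.0, 326.0], [325.0, 332.0], [349.0, 322.0]] top far [[305.0, 189.0], [337.0, 196.0]]
0.088 0 [[325.0, 312.0], [354.0, 318.0], [375.0, 279.0]] top far [[302.0, 213.0], [333.0, 220.0]]
0.088 20 [[308.0, 327.0], [338.0, 333.0], [361.0, 309.0]] top far [[303.0, 201.0], [335.0, 207.0]]
0.088 25 [[303.0, 328.0], [333.0, 335.0], [357.0, 315.0]] top far [[304.0, 198.0], [335.0, 204.0]]
0.088 30 [[299.0, 329.0], [329.0, 335.0], [353.0, 320.0]] top far [[304.0, 195.0], [336.0, 201.0]]
0.088 35 [[295.0, 329.0], [325.0, 335.0], [348.0, 325.0]] top far [[305.0, 192.0], [337.0, 198.0]]
```

Request:
carry_out(commands=[[[0, 0, 1.5, 0], [0, 0, 3.0, 0], [0.5, 0.9, 4.5, 0], [1.2, 2.0, 4.5, 0], [2.0, 3.2, 4.5, 0], [2.8, 4.4, 4.5, 0], [3.5, 5.6, 4.5, 0], [4.2, 6.8, 4.5, 0], [5.0, 8.0, 4.5, 0], [5.8, 9.2, 4.5, 0], [6.5, 10.4, 4.5, 0], [7.1, 11.4, 4.5, 0], [7.46, 11.97, 4.5, 0], [7.46, 11.97, 4.5, 0], [7.46, 11.97, 3.5, 0], [7.46, 11.97, 2.6, 0], [7.46, 11.97, 2.55, 0], [7.46, 11.97, 2.55, 0]]])

```text
time: 12.1
position: [0.6988, 0.1073, 0.2426]
tool_rot: [-3.124, -0.334, -0.002]
force: [0.9, -0.0, 0.2]
grip_width: 0.024
grip_force: 24.4
```

Request:
carry_out(commands=[[[-0.25, -0.05, 0, 0], [-0.4, -0.09, 0, 0], [-0.55, -0.12, 0, 0], [-0.7, -0.15, 0, 0], [-0.82, -0.18, 0, 0], [-0.93, -0.2, 0, 0], [-0.93, -0.2, 0, 0], [-0.93, -0.2, 0, 0]]])

```text
time: 13.1
position: [0.6622, 0.0998, 0.2427]
tool_rot: [-3.123, -0.335, -0.005]
force: [4.5, 1.5, 6.8]
grip_width: 0.0237
grip_force: 26.0
```

```bash
python3 - <<'E'
from workcell import *
from h import *
s=sense();print(s['time'],s['position'],s['force'],s['grip_width'])
f=grab_frame("scene");pickle.dump(f,open('pics/scene4.pkl','wb'))
cv2.imwrite('pics/c4.png',cv2.resize(f['pixels'][120:270,250:450,::-1],(800,600),interpolation=cv2.INTER_CUBIC))
G=s['position']-[0,0,.006];L=.086
for a in (0,15,20,25,30,35):
    a_=np.radians(a);u=-np.sin(a_)*FW+np.cos(a_)*UP;h=np.cos(a_)*FW+np.sin(a_)*UP;F=G-L*u
    print(a,[ (proj(f,F+sx*.022*h+sy*.012*LF)*4-[1000,480]).round().tolist() for sx,sy in((1,-1),(1,1),(-1,1))], 'top far',[(proj(f,F+.1*u+.022*h+sy*.012*LF)*4-[1000,480]).round().tolist() for sy in(-1,1)])
E
```

```text
13.1 [0.66217755 0.09983023 0.24271877] [4.46263945 1.47742574 6.8065523 ] 0.023661005498719592
0 [[326.0, 438.0], [367.0, 448.0], [385.0, 384.0]] top far [[332.0, 343.0], [377.0, 354.0]]
15 [[317.0, 463.0], [359.0, 473.0], [376.0, 420.0]] top far [[335.0, 331.0], [379.0, 341.0]]
20 [[315.0, 469.0], [357.0, 479.0], [373.0, 430.0]] top far [[336.0, 327.0], [380.0, 337.0]]
25 [[312.0, 475.0], [354.0, 485.0], [369.0, 441.0]] top far [[337.0, 322.0], [381.0, 333.0]]
30 [[310.0, 479.0], [352.0, 490.0], [367.0, 450.0]] top far [[338.0, 318.0], [382.0, 329.0]]
35 [[307.0, 483.0], [350.0, 493.0], [364.0, 459.0]] top far [[339.0, 314.0], [383.0, 324.0]]
```

View pics/c4.png

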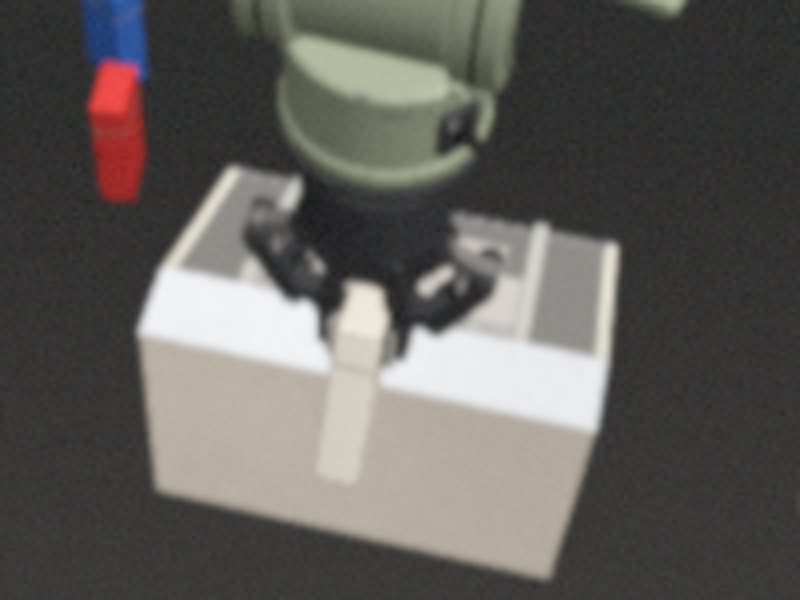

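```bash
sed -i 's/^O=.*/O=np.array([.5220,.0697,.13])/' h.py; python3 - <<'E'
from h import *
C=np.array([.4000+7.46*.04-.93*.04, -.3709+11.97*.04-.2*.04, .1389+2.55*.04]);print('cmd',C)
for X in [(3,42,115),(3,42,60),(3,42,29),(-1,42,29)]:
    T=plate(*X)+[0,0,.006];print(X,T.round(4),((T-C)/.04).round(3))
print(((plate(3,42,29)-plate(3,42,115))/.04).round(3),(PX/40).round(4),(PZ/40).round(4))
E
```

```text
cmd [0.6612 0.0999 0.2409]
(3, 42, 115) [0.4595 0.0991 0.2371] [-5.043 -0.019 -0.095]
(3, 42, 60) [0.4863 0.105  0.1895] [-4.371  0.127 -1.286]
(3, 42, 29) [0.5015 0.1082 0.1626] [-3.993  0.208 -1.957]
(-1, 42, 29) [0.4981 0.1075 0.1606] [-4.077  0.19  -2.007]
[ 1.051  0.227 -1.862] [0.0212 0.0046 0.0125] [-0.0122 -0.0026  0.0216]
```

Request:
carry_out(commands=[[[0.2, 0.04, 0, 0], [0.6, 0.13, 0.5, 0], [0.6, 0.13, 1.5, 0], [0.3, 0.13, 2.3, 0], [-0.5, 0.1, 2.3, 0], [-1.5, 0.05, 2.3, 0], [-2.5, 0, 2.3, 0], [-3.5, -0.02, 2.3, 0], [-4.4, -0.02, 2.3, 0], [-5.04, -0.02, 1.8, 0], [-5.04, -0.02, 1.0, 0], [-5.04, -0.02, 0.3, 0], [-5.04, -0.02, -0.1, 0], [-5.04, -0.02, -0.1, 0], [-5.04, -0.02, -0.1, 0]]])

```text
time: 15.02
position: [0.4599, 0.099, 0.2381]
tool_rot: [-3.123, -0.335, -0.001]
force: [-0.5, -0.3, -0.8]
grip_width: 0.0238
grip_force: 25.2
```

```bash
python3 - <<'E'
from workcell import *
from h import *
s=sense();print(s['time'],s['position'],s['force'],s['grip_width'])
o=[]
for n,(r,c) in (("scene",(120,290)),("top",(140,220))):
    f=grab_frame(n);pickle.dump(f,open(f'pics/{n}5.pkl','wb'))
    o.append(cv2.resize(f['pixels'][r:r+100,c:c+130,::-1],(520,400)[::1],interpolation=cv2.INTER_CUBIC)[:, :400])
    print(n)
    G=s['position']-[0,0,.006];L=.086
    for a in (15,22,30,36):
        a_=np.radians(a);u=-np.sin(a_)*FW+np.cos(a_)*UP;h=np.cos(a_)*FW+np.sin(a_)*UP;F=G-L*u
        print(a,[ (proj(f,F+sx*.022*h+sy*.012*LF)*4-[c*4,r*4]).round().tolist() for sx,sy in((1,-1),(1,1),(-1,1))], 'top far',[(proj(f,F+.1*u+.022*h+sy*.012*LF)*4-[c*4,r*4]).round().tolist() for sy in(-1,1)])
cv2.imwrite('pics/c5.png',np.hstack(o))
E
```

```text
15.025 [0.45992529 0.09896349 0.23813904] [-0.45995264 -0.3088435  -0.84904067] 0.023766760641783433
scene
15 [[302.0, 212.0], [340.0, 221.0], [350.0, 180.0]] top far [[327.0, 78.0], [367.0, 87.0]]
22 [[300.0, 218.0], [338.0, 226.0], [347.0, 192.0]] top far [[328.0, 73.0], [368.0, 81.0]]
30 [[298.0, 222.0], [337.0, 230.0], [344.0, 204.0]] top far [[329.0, 67.0], [370.0, 75.0]]
36 [[297.0, 223.0], [336.0, 232.0], [342.0, 212.0]] top far [[330.0, 62.0], [371.0, 71.0]]
top
15 [[262.0, 310.0], [222.0, 318.0], [238.0, 388.0]] top far [[258.0, 349.0], [214.0, 358.0]]
22 [[258.0, 294.0], [218.0, 302.0], [234.0, 371.0]] top far [[258.0, 354.0], [215.0, 363.0]]
30 [[254.0, 278.0], [214.0, 286.0], [230.0, 351.0]] top far [[259.0, 359.0], [216.0, 368.0]]
36 [[251.0, 267.0], [210.0, 275.0], [226.0, 336.0]] top far [[260.0, 364.0], [216.0, 373.0]]
```

View pics/c5.png

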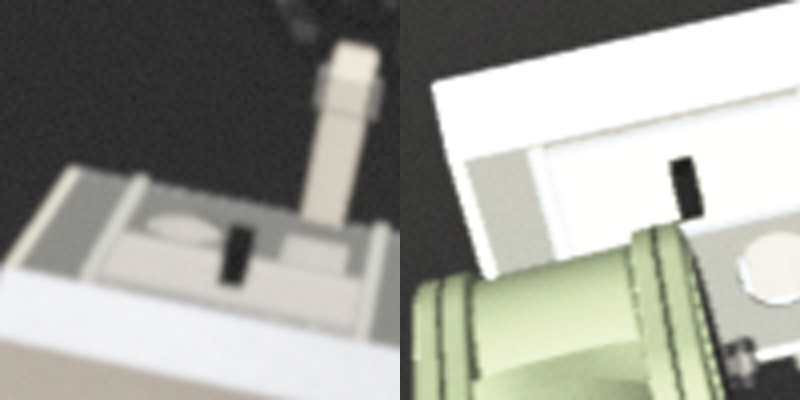

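Request:
carry_out(commands=[[[0.106, 0.023, 0.063, 0], [0.106, 0.023, 0.063, 0], [0.228, 0.05, -0.154, 0], [0.35, 0.076, -0.37, 0], [0.473, 0.103, -0.587, 0], [0.595, 0.129, -0.803, 0], [0.671, 0.145, -0.98, 0], [0.747, 0.162, -1.156, 0], [0.823, 0.178, -1.333, 0], [0.823, 0.178, -1.333, 0]]])

```text
time: 16.38
position: [0.4925, 0.106, 0.1836]
tool_rot: [-3.124, -0.335, 0.001]
force: [-0.2, -0.0, -0.6]
grip_width: 0.0237
grip_force: 25.2
```

Request:
carry_out(commands=[[[0.076, 0.016, -0.176, 0], [0.152, 0.033, -0.352, 0], [0.228, 0.049, -0.529, 0], [0.228, 0.049, -0.529, 0], [0.228, 0.049, -0.529, 0]]])

```text
time: 17.0
position: [0.5017, 0.108, 0.163]
tool_rot: [-3.124, -0.335, -0.0]
force: [0.1, -0.6, -0.0]
grip_width: 0.0241
grip_force: 25.2
```

Request:
carry_out(commands=[[[-0.042, -0.009, -0.025, 0], [-0.085, -0.018, -0.05, 0], [-0.085, -0.018, -0.05, 0]]])

```text
time: 17.38
position: [0.4981, 0.1073, 0.1609]
tool_rot: [-3.124, -0.335, 0.0]
force: [0.1, 0.0, -0.6]
grip_width: 0.0237
grip_force: 25.2
```

Request:
carry_out(commands=[[[-0.042, -0.009, -0.025, 0], [-0.064, -0.014, -0.037, 0], [-0.064, -0.014, -0.037, 0]]])

```text
time: 17.75
position: [0.4962, 0.1069, 0.1596]
tool_rot: [-3.123, -0.335, -0.002]
force: [3.3, 0.5, 5.1]
grip_width: 0.0237
grip_force: 25.8
```

Request:
carry_out(commands=[[[0, 0, 0, 0], [0, 0, 0, 0], [0, 0, 0, 0], [0, 0, 0, 0]]], jaw=0.1)

```text
time: 18.25
position: [0.4956, 0.1067, 0.1593]
tool_rot: [-3.124, -0.335, 0.0]
force: [-0.8, -0.1, 0.5]
grip_width: 0.0381
grip_force: 0.0
```

Request:
carry_out(commands=[[[-0.2, -0.04, 0.35, 0], [-0.6, -0.13, 1.1, 0], [-1.0, -0.2, 2.0, 0], [-1.0, -0.2, 2.8, 0], [-0.6, -1.0, 3.0, 0], [-0.3, -2.5, 3.0, -2], [0, -4.0, 3.0, -2], [0, -4.5, 3.0, -2]]])

```text
time: 19.25
position: [0.4952, -0.0767, 0.2801]
tool_rot: [3.141, -0.0, 0.001]
force: [-0.3, 0.7, 0.4]
grip_width: 0.0382
grip_force: 0.0
```

```bash
python3 - <<'E'
from workcell import *
from h import *
s=sense();print(s['time'],s['position'],s['tool_rot'],s['force'],s['grip_width'])
o=[]
for n,(r,c) in (("scene",(135,270)),("top",(130,225))):
    f=grab_frame(n);pickle.dump(f,open(f'pics/{n}6.pkl','wb'))
    o.append(cv2.resize(f['pixels'][r:r+130,c:c+130,::-1],(390,390),interpolation=cv2.INTER_CUBIC))
cv2.imwrite('pics/c6.png',np.hstack(o))
E
```

```text
19.25 [ 0.495194   -0.07667749  0.28014569] [ 3.14061902e+00 -3.44804470e-04  6.84014314e-04] [-0.25022226  0.67269144  0.40780607] 0.038233987545877854
```

View pics/c6.png

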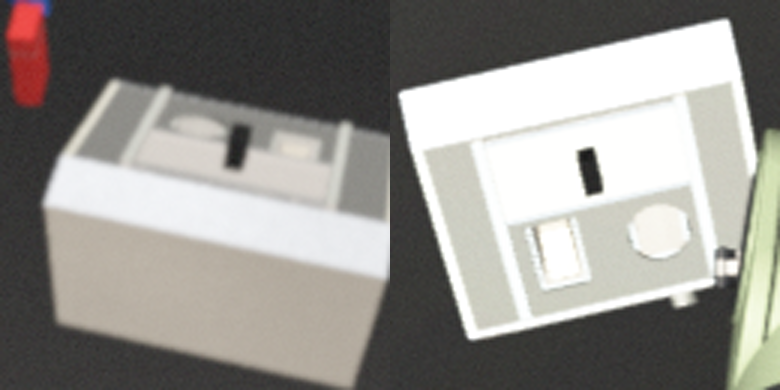

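Request:
carry_out(commands=[[[0.2, -1.5, 0, 1], [0.5, -3.0, 0, 2], [0.9, -4.5, 0, 2], [1.175, -6.0, -0.5, 2], [1.175, -6.35, -1.5, 2], [1.175, -6.35, -2.5, 2], [1.175, -6.35, -3.5, 2], [1.175, -6.35, -4.3, 2], [1.175, -6.35, -4.67, 2], [1.175, -6.35, -4.67, 2], [1.175, -6.35, -4.67, 2]]], jaw=-0.1)

```text
time: 20.72
position: [0.5433, -0.3273, 0.094]
tool_rot: [3.123, 0.335, 0.002]
force: [-0.0, -0.7, 0.2]
grip_width: 0.047
grip_force: 0.0
```

Request:
carry_out(commands=[[[0, 0, 0, 0], [0, 0, 0, 0], [0, 0, 0, 0], [0, 0, 0, 0]]], jaw=1, grip_force=20)

```text
time: 21.22
position: [0.5432, -0.3276, 0.0936]
tool_rot: [3.123, 0.335, 0.002]
force: [0.9, -0.8, 7.4]
grip_width: 0.0274
grip_force: 20.4
```

Request:
carry_out(commands=[[[0, 0, 1.0, 0], [0, 0, 2.5, 0], [0, 0, 4.0, 0], [0.2, 0.5, 5.3, 0], [0.6, 1.6, 5.7, 0], [1.05, 2.8, 5.7, 0], [1.5, 4.0, 5.7, 0], [1.9, 5.2, 5.7, 0], [2.3, 6.4, 5.7, 0], [2.75, 7.6, 5.7, 0], [3.2, 8.8, 5.7, 0], [3.6, 10.0, 5.7, 0], [3.893, 10.87, 5.7, 0], [3.893, 10.87, 5.7, 0], [3.893, 10.87, 4.7, 0], [3.893, 10.87, 3.8, 0], [3.893, 10.87, 3.72, 0], [3.893, 10.87, 3.72, 0]]])

```text
time: 23.48
position: [0.6988, 0.1071, 0.243]
tool_rot: [-3.124, -0.334, -0.003]
force: [0.1, 0.0, 0.4]
grip_width: 0.0273
grip_force: 20.0
```

Request:
carry_out(commands=[[[-0.25, -0.05, 0, 0], [-0.45, -0.1, 0, 0], [-0.6, -0.13, 0, 0], [-0.75, -0.16, 0, 0], [-0.9, -0.19, 0, 0], [-1.02, -0.22, 0, 0], [-1.12, -0.24, 0, 0], [-1.12, -0.24, 0, 0], [-1.12, -0.24, 0, 0]]])

```text
time: 24.6
position: [0.6544, 0.098, 0.2425]
tool_rot: [-3.123, -0.335, -0.004]
force: [4.1, 0.2, 5.9]
grip_width: 0.027
grip_force: 20.8
```

```bash
python3 - <<'E'
from workcell import *
from h import *
s=sense();print(s['time'],s['position'],s['force'],s['grip_width'])
f=grab_frame("scene");pickle.dump(f,open('pics/scene7.pkl','wb'))
cv2.imwrite('pics/c7.png',cv2.resize(f['pixels'][150:250,290:390,::-1],(600,600),interpolation=cv2.INTER_CUBIC))
G=s['position']-[0,0,.006];L=.0875
for a in (0,15,20,25,30,35):
    a_=np.radians(a);u=-np.sin(a_)*FW+np.cos(a_)*UP;h=np.cos(a_)*FW+np.sin(a_)*UP;F=G-L*u
    print(a,[(proj(f,F+d)*6-[290*6,900]).round().tolist() for d in (0*u,.014*h,.1*u)])
C=np.array([.5427+(3.893-1.12)*.04,-.3271+(10.87-.24)*.04,.0921+3.72*.04]);print(C)
for X in [(8,-42,115),(8,-42,75),(3,-42,29),(-1,-42,29)]:
    T=plate(*X)+[0,0,.006];print(X,T.round(4),((T-C)/.04).round(3))
E
```

```text
24.6 [0.65438518 0.09799954 0.24251676] [4.14960654 0.23790831 5.86400171] 0.026996131705799117
0 [[298.0, 421.0], [290.0, 451.0], [311.0, 276.0]]
15 [[285.0, 466.0], [277.0, 492.0], [314.0, 270.0]]
20 [[280.0, 480.0], [272.0, 503.0], [314.0, 268.0]]
25 [[276.0, 491.0], [269.0, 512.0], [315.0, 266.0]]
30 [[272.0, 502.0], [265.0, 521.0], [315.0, 265.0]]
35 [[268.0, 511.0], [262.0, 527.0], [316.0, 264.0]]
[0.65362 0.0981  0.2409 ]
(8, -42, 115) [0.4814 0.018  0.2396] [-4.304 -2.003 -0.033]
(8, -42, 75) [0.501  0.0222 0.205 ] [-3.816 -1.898 -0.899]
(3, -42, 29) [0.5192 0.0261 0.1626] [-3.359 -1.799 -1.957]
(-1, -42, 29) [0.5159 0.0254 0.1606] [-3.444 -1.817 -2.007]
```

View pics/c7.png

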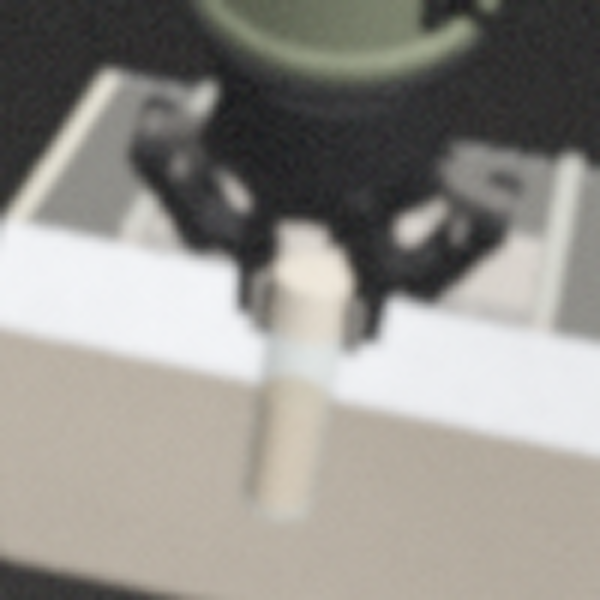

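Request:
carry_out(commands=[[[0.2, 0.04, 0, 0], [0.6, 0.13, 0.5, 0], [0.6, 0.13, 1.5, 0], [0.3, 0.1, 2.3, 0], [-0.5, -0.2, 2.3, 0], [-1.4, -0.6, 2.3, 0], [-2.3, -1.0, 2.3, 0], [-3.2, -1.5, 2.3, 0], [-4.0, -1.9, 2.3, 0], [-4.43, -2.03, 1.8, 0], [-4.43, -2.03, 1.0, 0], [-4.43, -2.03, 0.3, 0], [-4.43, -2.03, -0.11, 0], [-4.43, -2.03, -0.11, 0], [-4.43, -2.03, -0.11, 0]]])

```text
time: 26.52
position: [0.4767, 0.0167, 0.2377]
tool_rot: [-3.124, -0.335, -0.001]
force: [0.6, -0.3, 0.4]
grip_width: 0.0271
grip_force: 20.4
```

```bash
python3 - <<'E'
from workcell import *
from h import *
s=sense();print(s['time'],s['position'],toplate(s['position']-[0,0,.006]),s['force'],s['grip_width'])
f=grab_frame("scene")
G=s['position']-[0,0,.006];L=.0875
m=(f['pixels'].min(2)>150)
for a in (15,25,30,35):
    a_=np.radians(a);u=-np.sin(a_)*FW+np.cos(a_)*UP;h=np.cos(a_)*FW+np.sin(a_)*UP;F=G-L*u
    print(a,[proj(f,F+d).round(1).tolist() for d in (0*u,.014*h,.1*u)])
p=proj(f,F).round().astype(int)
np.set_printoptions(linewidth=200)
print(p);print(f['pixels'][p[1]-12:p[1]+10,p[0]-8:p[0]+12,1])
E
```

```text
26.525 [0.47667662 0.01672124 0.23772061] [  2.80118752 -42.20432605 115.83780608] [ 0.60224052 -0.34473118  0.44701062] 0.02713014739182886
15 [[339.4, 162.3], [338.2, 165.4], [343.8, 129.0]]
25 [[338.1, 165.2], [337.0, 167.6], [344.0, 128.6]]
30 [[337.6, 166.4], [336.5, 168.4], [344.0, 128.4]]
35 [[337.0, 167.4], [336.0, 168.9], [344.1, 128.3]]
[337 167]
[[ 46  42  52  48  70  98 129 151 169 183 191 196 199 198 193 176 139  89  58  44]
 [ 47  53  47  48  67 103 134 153 173 186 192 195 199 196 189 172 132  82  51  44]
 [ 45  50  47  50  71 107 139 157 173 184 193 197 197 197 188 165 125  73  43  48]
 [ 45  49  51  50  82 113 141 161 177 188 193 196 197 195 186 160 111  65  48  45]
 [ 44  48  49  57  86 119 146 164 180 189 194 197 197 194 183 155 105  59  48  46]
 [ 45  43  47  56  86 122 148 167 181 190 196 198 198 195 180 147  95  55  49  45]
 [ 48  52  48  61  91 127 152 167 181 192 196 199 197 191 176 141  86  51  44  50]
 [ 43  50  48  64 100 128 153 172 184 192 196 198 196 192 173 134  85  51  46  44]
 [ 46  44  51  71 104 133 156 173 185 192 198 198 197 188 168 123  73  52  48
[... 385 characters left out ...]
57 143 124 101  82  79  72  61  56]
 [145 143 141 143 147 150 148 149 148 149 145 150 142 128 121 115 115 107  91  83]
 [142 141 143 141 141 142 143 142 143 146 143 146 141 140 140 137 140 134 123 116]
 [141 143 144 144 141 143 140 141 141 140 143 143 142 144 143 143 144 143 140 138]
 [144 144 149 146 149 149 146 147 142 141 141 141 140 140 141 142 142 142 142 142]
 [156 160 164 164 164 164 162 159 155 148 145 138 136 138 142 139 140 139 141 140]
 [175 181 183 187 186 187 187 185 179 170 162 154 141 138 134 135 140 139 139 134]
 [190 194 199 200 199 200 201 201 198 195 186 179 167 152 139 131 133 134 127 123]
 [193 199 203 204 204 205 207 206 205 205 202 196 190 179 161 143 131 127 112  90]]
```

Request:
carry_out(commands=[[[0.12, 0.026, -0.216, 0], [0.24, 0.053, -0.433, 0], [0.367, 0.079, -0.65, 0], [0.489, 0.106, -0.866, 0], [0.611, 0.132, -1.083, 0], [0.733, 0.158, -1.3, 0], [0.733, 0.158, -1.3, 0]]])

```text
time: 27.45
position: [0.5058, 0.0231, 0.1843]
tool_rot: [-3.124, -0.335, 0.001]
force: [-0.1, -0.5, -0.1]
grip_width: 0.0274
grip_force: 20.4
```

Request:
carry_out(commands=[[[0.08, 0.017, -0.141, 0], [0.16, 0.034, -0.281, 0], [0.24, 0.052, -0.422, 0], [0.318, 0.069, -0.562, 0], [0.318, 0.069, -0.562, 0], [0.276, 0.06, -0.587, 0], [0.233, 0.051, -0.612, 0], [0.233, 0.051, -0.612, 0]]])

```text
time: 28.45
position: [0.5151, 0.0251, 0.1607]
tool_rot: [-3.124, -0.335, -0.001]
force: [0.7, 0.1, 1.1]
grip_width: 0.0272
grip_force: 20.4
```

Request:
carry_out(commands=[[[-0.032, -0.007, -0.019, 0], [-0.064, -0.014, -0.037, 0], [-0.085, -0.018, -0.05, 0], [-0.085, -0.018, -0.05, 0]]])

```text
time: 28.95
position: [0.5117, 0.0244, 0.1585]
tool_rot: [-3.124, -0.335, -0.0]
force: [1.8, -0.3, 2.5]
grip_width: 0.0275
grip_force: 20.4
```

Request:
carry_out(commands=[[[0, 0, 0, 0], [0, 0, 0, 0], [0, 0, 0, 0], [0, 0, 0, 0]]], jaw=0.1)

```text
time: 29.45
position: [0.5116, 0.0243, 0.1584]
tool_rot: [-3.124, -0.335, 0.0]
force: [0.1, -0.2, -1.0]
grip_width: 0.0385
grip_force: 0.0
```

Request:
carry_out(commands=[[[-0.2, -0.04, 0.35, 0], [-0.6, -0.13, 1.1, 0], [-1.0, -0.2, 2.0, 0], [-1.0, -0.5, 2.8, 0], [-0.6, -1.5, 2.8, 0], [-0.3, -2.5, 2.8, 0], [-0.3, -3.2, 2.8, 0], [-0.3, -3.2, 2.8, 0]]])

```text
time: 30.45
position: [0.4989, -0.1056, 0.2712]
tool_rot: [3.124, 0.33, 0.0]
force: [0.4, 0.4, 0.3]
grip_width: 0.0383
grip_force: 0.0
```

```bash
python3 - <<'E'
from workcell import *
from h import *
s=sense();print(s['time'],s['position'],s['force'],s['grip_width'])
t=grab_frame("top");f=grab_frame("scene");pickle.dump(t,open('pics/top8.pkl','wb'));pickle.dump(f,open('pics/scene8.pkl','wb'))
np.set_printoptions(linewidth=250)
t0=load('top2');t6=load('top6');f6=load('scene6')
print('top');print(t['pixels'][196:220,300:332,2][::2])
print('before');print(t0['pixels'][196:220,300:332,2][::2])
p=proj(f,plate(0,-42,0)).round().astype(int);q=proj(f,plate(0,42,0)).round().astype(int);print(p,q)
for c,ff in ((p,f),(p,f6),(q,f),(q,f6)):print(ff['pixels'][c[1]-16:c[1]+8:2,c[0]-14:c[0]+14:2,1])
b=(t['pixels'].max(2)<70).astype(np.uint8);n,l,st,ce=cv2.connectedComponentsWithStats(b[165:215,280:308]);print([(st[i].tolist(),ce[i]+[280,165]) for i in range(1,n) if st[i,4]>20])
E
```

```text
30.45 [ 0.49891409 -0.10558189  0.27119308] [0.41158156 0.37075553 0.28315495] 0.038296241404583486
top
[[243 237 229 223 211 200 197 194 191 190 190 190 188 191 188 192 192 188 190 193 191 191 191 188 191 198 227 251 254 253 243 199]
 [190 191 191 194 191 191 191 189 188 192 194 198 203 207 201 196 187 187 192 197 196 191 191 191 189 191 213 247 254 254 249 209]
 [192 192 192 190 189 189 193 194 205 221 234 240 242 239 234 222 204 189 197 225 236 236 220 199 190 190 196 235 253 254 252 233]
 [192 191 190 189 190 193 210 230 237 242 245 246 245 244 239 237 237 212 194 188 218 245 250 233 194 189 195 223 250 254 254 248]
 [190 189 190 193 205 224 230 234 233 235 244 253 255 255 254 254 254 254 254 251 237 240 250 244 178 186 188 202 242 254 254 252]
 [188 188 188 192 211 243 247 227 233 242 253 254 254 254 254 254 254 254 254 254 252 240 246 247 202 167 190 195 227 250 254 253]
 [189 191 190 190 186 235 251 241 237 245 253 254 254 254 254 254 254 254 254 254 253 242 243 248 236 189 189 188 203 242 254 254]
 [192 189 191 189 174 181 240 248 234 237 248 253 254 254 254 254 254 254 254 2
[... 4372 characters left out ...]
  46  51  46  51  45  48  47  47  50  44  45  49]
 [113  96  79  71  57  48  48  50  44  48  48  47  49  48]
 [142 138 140 136 118 111  98  85  76  61  52  54  45  50]
 [138 140 141 142 142 142 137 143 139 120 117  95  82  73]
 [120 144 142 141 145 145 141 141 142 144 144 134 141 138]
 [125 139 141 151 184 183 174 166 156 148 146 144 142 142]
 [130 142 144 168 198 204 206 204 200 193 183 169 142 144]
 [147 149 148 181 198 210 216 216 214 210 206 188 145 145]
 [196 190 182 193 199 211 220 221 221 218 208 178 142 148]
 [211 213 212 211 209 209 210 212 214 207 204 170 146 155]
 [211 210 212 213 213 213 213 212 212 210 206 193 178 180]]
[([8, 15, 7, 15, 70], array([291.17142857, 186.62857143]))]
```

```bash
python3 - <<'E'
from h import *
t=load('top8')
print(proj(t,plate(-7,-42,-12)),proj(t,plate(-7,-42,0)),proj(t,plate(-7,-42,28)));m=t['pixels'][195:225,300:332].min(2)>=252
ys,xs=np.nonzero(m&(np.arange(300,332)<323));print(xs.mean()+300,ys.mean()+195,m.sum())
print(proj(t,plate(-5,42,-12)),proj(t,plate(-5,42,0)));m=t['pixels'][205:228,268:296].min(2)>=252;ys,xs=np.nonzero(m);print(xs.mean()+268,ys.mean()+205,len(xs))
print([proj(t,plate(x,42+y,-12)).round(1).tolist() for x in(-27,17) for y in (-12,12)]);np.set_printoptions(linewidth=200);print(t['pixels'][204:228,268:296].min(2))
E
```

```text
[314.31726403 207.83002733] [314.74901332 209.9727309 ] [315.78836242 215.13085644]
314.9886363636364 207.35227272727272 129
[280.66834346 214.04194654] [280.78736723 216.24836981]
280.9398496240602 214.1203007518797 133
[[287.3, 220.8], [277.8, 222.8], [283.6, 205.2], [273.9, 207.2]]
[[221 204 201 197 195 189 191 195 205 215 223 230 235 238 237 224 195 229 240 226 195 190 193 191 192 188 192 191]
 [193 191 194 199 177 169 193 228 237 238 237 238 240 243 245 234 200 212 235 230 196 187 191 192 190 190 191 191]
 [188 186 226 237 162 141 186 232 241 244 245 243 248 253 255 254 243 216 246 242 199 192 191 187 189 190 190 190]
 [192 196 233 243 201 140 174 228 249 254 255 255 254 254 254 254 248 181 234 243 206 189 192 190 190 192 189 190]
 [189 196 212 228 204 145 173 244 254 254 254 255 254 254 254 254 251 206 233 246 227 195 190 190 190 190 190 189]
 [189 191 218 241 235 152 148 239 254 254 254 254 254 254 254 254 253 230 213 240 231 195 190 188 189 191 189 190]
 [190 189 186 226 238 178 151 238 254 254 254 254 254 254 254 254 254 243 214 246 245 202 188 189 189 189 191 192]
 [188 188
[... 1246 characters left out ...]
 190 189]
 [228 193 188 191 192 194 222 235 232 235 245 253 254 252 239 227 234 239 238 238 242 247 248 241 200 188 189 190]
 [244 193 191 190 191 193 210 235 240 230 236 240 242 242 240 242 245 247 250 250 248 237 227 218 190 188 190 188]
 [248 212 190 187 188 188 200 237 248 236 238 244 247 249 251 251 247 230 220 199 175 175 181 184 188 191 190 190]
 [249 225 191 192 187 187 189 233 250 250 250 248 237 230 214 186 178 179 177 183 185 184 188 186 188 187 189 188]
 [251 238 194 187 188 190 190 203 220 222 198 181 178 180 181 183 181 189 187 190 191 191 189 187 188 190 189 187]
 [252 245 196 191 188 187 186 187 179 176 181 181 186 187 188 189 188 189 191 187 188 189 187 189 190 189 188 191]]
```

Request:
carry_out(commands=[[[0.4, 0.9, 0.2, 0], [0.8, 2.0, 0.2, 0], [1.2, 3.1, 0.2, 0], [1.6, 4.1, 0.1, 0], [1.885, 4.61, 0, 0], [1.885, 4.61, -0.6, 0], [1.885, 4.61, -1.2, 0], [1.885, 4.61, -1.62, 0], [1.885, 4.61, -1.62, 0], [1.885, 4.61, -1.62, 0]]], jaw=0)

```text
time: 31.8
position: [0.5751, 0.0813, 0.2066]
tool_rot: [-3.123, -0.336, -0.001]
force: [1.0, -0.5, 1.4]
grip_width: 0.0427
grip_force: 0.0
```

Request:
carry_out(commands=[[[0, 0, 0, 0], [0, 0, 0, 0], [0, 0, 0, 0], [0, 0, 0, 0], [-0.2, -0.04, -0.12, 0], [-0.4, -0.09, -0.24, 0], [-0.6, -0.13, -0.35, 0], [-0.8, -0.17, -0.47, 0], [-1.0, -0.22, -0.59, 0], [-1.2, -0.26, -0.71, 0], [-1.4, -0.3, -0.83, 0], [-1.55, -0.335, -0.917, 0], [-1.6, -0.346, -0.945, 0], [-1.62, -0.35, -0.957, 0], [-1.62, -0.35, -0.957, 0]]], jaw=1, grip_force=40)

```text
time: 33.67
position: [0.5118, 0.0663, 0.1689]
tool_rot: [3.123, 0.334, 0.007]
force: [3.2, -3.9, 21.8]
grip_width: 0.0152
grip_force: 43.3
```

Request:
carry_out(commands=[[[-0.05, -0.011, 0.013, 0], [-0.08, -0.018, 0.0, 0], [-0.08, -0.018, 0.0, 0]]])

```text
time: 34.05
position: [0.5115, 0.0663, 0.169]
tool_rot: [-3.124, -0.335, -0.018]
force: [25.4, 0.2, 4.0]
grip_width: 0.0147
grip_force: 41.3
```

Firmly against the shut stop (no motion, 25 N). Release, retreat and check.

Request:
carry_out(commands=[[[0.08, 0.018, 0, 0], [0.08, 0.018, 0, 0], [0.08, 0.018, 0, 0]]])

```text
time: 34.42
position: [0.5118, 0.0664, 0.1688]
tool_rot: [3.123, 0.335, 0.007]
force: [2.7, -3.9, 21.4]
grip_width: 0.0154
grip_force: 43.7
```

Request:
carry_out(commands=[[[0, 0, 0, 0], [0, 0, 0, 0], [0, 0, 0, 0], [0, 0, 0.6, 0], [0, 0, 1.6, 0], [0, 0, 2.6, 0], [-0.3, -1.5, 3.0, 0], [-0.3, -3.0, 3.0, 0], [-0.3, -4.5, 3.0, 0], [-0.3, -4.5, 3.0, 0], [-0.3, -4.5, 3.0, 0]]], jaw=0)

```text
time: 35.8
position: [0.4983, -0.1128, 0.2873]
tool_rot: [-3.123, -0.335, 0.0]
force: [0.1, 0.3, 0.1]
grip_width: 0.0428
grip_force: 0.0
```

```bash
python3 - <<'E'
from workcell import *
from h import *
s=sense();print(s['time'],s['position'],s['force'],s['grip_width'])
t=grab_frame("top")
def blk(t,r0,r1):
    b=(t['pixels'].max(2)<70).astype(np.uint8)[r0:r1,280:310];n,l,st,ce=cv2.connectedComponentsWithStats(b);return [(st[i].tolist(),ce[i]+[280,r0]) for i in range(1,n) if 20<st[i,4]<200]
print('start',blk(load('top0'),195,230),'open',blk(load('top8'),165,205),'now',blk(t,195,230))
print([proj(t,plate(x,0,35)).round(1).tolist() for x in (0,3,6,75)])
t0=load('top0');d=np.abs(t['pixels'].astype(int)-t0['pixels']).max(2)
for nm,(r0,r1,c0,c1) in dict(jar=(105,150,375,415),beaker=(200,240,155,200),tray=(125,178,425,490),red=(218,245,383,407),blue=(256,280,402,434),bigvial=(178,200,462,500)).items():print(nm,(d[r0:r1,c0:c1]>40).sum())
E
```

```text
35.8 [ 0.49825379 -0.11281683  0.28733057] [0.14526687 0.31674713 0.11199286] 0.042762796809509195
start [([15, 13, 7, 14, 65], array([298.04615385, 214.6       ]))] open [([8, 15, 7, 15, 70], array([291.17142857, 186.62857143]))] now [([15, 13, 7, 14, 62], array([297.98387097, 214.48387097]))]
[[298.1, 217.5], [297.9, 216.4], [297.6, 215.3], [291.7, 189.1]]
jar 0
beaker 0
tray 0
red 648
blue 664
bigvial 0
```

```bash
python3 -c "
from workcell import *
print(sign_off())"
```

```text
the job is handed in; nothing more can be done
None
```

I handed the job in at about 36 s: the mailer and the vial are home in their bays and the hatch is shut. The jar, beaker and tray look unmoved, and no plate contact showed in the force readings or images; the arm hid the red and blue look-alikes in the last picture, so I couldn't confirm them.

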